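# Fit the blue filter tube into its push-fit socket

### The arm

A 6-joint arm with a two-finger parallel gripper is mounted at the origin on the work surface. World frame = base frame: x ahead of the robot, y to its left, z up, the work surface at z = 0. Lengths are in mm, angles in rad, forces in N, time in s.
With the tool pointing down it reaches from about 350 to 775 mm from the base axis. Payload 7.3 kg.
Tool frame: the origin (TCP) lies between the finger pads; the fingertips stand 19 mm ahead of it and the grasp point (between the pads) is the TCP; z points along the fingers, y is the line along which they close (so a half turn about z gives the same grasp; the last joint's range is limited). The gripper opens to 92 mm and grips with 3 to 60 N. Pads are 19 mm wide; open, the fingers measure 130 mm over their backs; the gripper's body (75 mm by 190 mm) begins 47 mm behind the grasp point.
Start: joints at [1.17, 0.342, 1.524, -0, 1.275, -0.146], TCP at [132.311, 508.072, 245.741] pointing down, gripper open.
Joint ranges: [-2.53, 2.53], [-0.77, 2.02], [0.04, 2.7], [-1, 4.14], [0.28, 2.66], [-3.11, 3.11]. Speed limits (rad/s): [2.57, 2.57, 3.14, 3.14, 3.14, 3.14].

### API

Orientations are given as a unit quaternion [x, y, z, w].
In Python, from plant import r, viewer, job gives the robot as it stands. The module is installed in compiled form; this text tells all that it offers.
- The arm moves only by the shell command python3 -m pendant 'ROWS' [OPENING] [FORCE]. ROWS is JSON, a list that holds one entry, the list of rows, each a list of 6 numbers: the shift along the tool's x, y, z in m, then the turn, a rotation vector about the tool's x, y, z in rad. In form: [[[x, y, z, rx, ry, rz], ...]]. A call has 1 to 12 rows; each row is the pose to reach, as a shift and turn from the pose commanded when the call began, along the tool's axes at that moment; what a row does not reach only later rows make up. A row lasts 1/12 s, in which the tool goes at most 41.7 mm and 7.16 degrees, less where a joint would pass 70% of its speed; a pose out of reach is approached as far as the arm can. A call with a gripper value outside its range is refused whole. OPENING is the closure, from 0 (fully open) to 1 (shut), set as the call begins (- or left out, the last holds). The fingers move at their own pace and stop on an object; FORCE is the grip in N (left out, the last holds). Time passes only in rows, so rows that repeat a pose let the fingers close. It gives the time, the measured TCP pose, the force, the opening and the grip force at its end, in the units of the state.
- r.get_state(): the state, without advancing time (a new reading comes with each control period).
- viewer.camera(name): name is "scene" or "side" or "wrist"; returns the picture (400x640x3 uint8, red, green, blue); there is no depth.
- viewer.get_calibration(name): a dict with "camera_matrix" (3x3 intrinsics, pixels), "view" (4x4, takes a point from world to camera coordinates). Camera axes: x right, y up, looking along -z (the intrinsics and any distortion apply to the point x, -y, -z); pixel columns grow to the right and rows downward; lengths in mm; the calibration is good to about 2 mm. A picture is of the moment at which its call begins: read the wrist's pose just before it. get_calibration takes no time and is no camera call; for the wrist camera it gives the pose at the moment of the call.
- job.close_job(): hands the job in; it is judged then, once.
The state is a dict: "time": time; "joint_positions": joint angles; "dq": joint speeds; "joint_torque": joint torques, N m; "tool_pos": TCP position; "ee_rot": TCP orientation; "force": force on the tool from outside, world axes, zero at the start; "wrist_torque": the same for the moment, N m; "grip_width": finger opening in mm; "finger_force": force on a finger pad.
Only numpy, scipy, OpenCV 4.12 (cv2) and the standard library are available. Lean on these libraries where they do the work, as an engineer would, in place of code of your own. Each camera call takes 0.05 s, during which the arm holds its last target. There are 200 camera calls.

### The job

In the school science room a water-filter kit is being put together. Lift the blue-sleeved filter tube straight up out of the yellow rack and push it, white end down, into the push-fit socket with the blue ring, past the stiff seal until it bottoms, then let go and leave it standing there. Leave the red and green tubes standing in the rack.

Things in the scene. Friction and masses are not known exactly. Their poses are not given: they have to be found in the camera images.
- blue_tube_center (a point): Centre (half-way up) of the blue filter tube: rigid, 140 mm long, 35 to 70 g, upright in the yellow rack, z up along it, yaw meaningless. Lower 85 mm white, 16 mm across, foot tapering to 10 mm; upper 55 mm a blue sleeve 22 mm across, the part to grip (its middle 43 mm above this point). Slides freely up; its foot clears the rack after 50 mm. Close the fingers across the row of tubes.
- blue_socket_mouth (a point): Centre of the blue-ringed socket's rim, 70 mm above the table, z up. Fixed white cylinder 50 mm wide on a grey base; a red-ringed twin stands nearby. Funnel from 40 mm to a 20 mm bore 20 mm down; bore floor 50 mm down. Sprung seal pads 26 mm down yield to a steady push of 7 to 10 N, then hold the tube. When bottomed, the tube's centre is 20 mm, its sleeve's middle 63 mm above this point.
- red_tube_center (a point): Centre (half-way up) of the red-sleeved tube, otherwise like the blue one; stays in the rack. The fixed rack (yellow ends, blue decks) holds blue, red and green in any order in one straight row, 60 mm apart, feet 6 mm and tops 146 mm above the table. Its upper deck (51 mm high, 66 mm wide across the row) has 20 mm holes; its end plates, 99 mm from the row's middle, are 93 mm high.
- green_tube_center (a point): Centre (half-way up) of the green-sleeved tube in the same row of the rack, otherwise like the blue one; stays in the rack.

How it is judged:
By the outcome, as a careful person would: the job done as asked, in the order asked, and still so for the second after the job is handed in, with the robot touching nothing.
It also fails if it takes over 38 s, if anything falls off the work surface, if the arm or the gripper's body presses on something with over 40 N, if the wrist force passes 120 N, or if a joint passes its speed limit or range.

## Working session

There is one attempt and no reset: what is moved stays moved. The work goes in short steps, Python scripts to look and compute and a shell command to move; the robot and the scene stay as the last step left them, time stands still between calls to the robot, and variables do not carry over. Pictures are saved under pics/ and viewed, at most 10 in all, crops included, and the job is handed in when it is done.

```bash
mkdir -p pics; python3 - <<'E'
from plant import r,viewer
import cv2,numpy as np
s=r.get_state();print(s['time'],s['tool_pos'],s['ee_rot'],s['force'],s['grip_width'])
for n in['scene','side']:
    c=viewer.get_calibration(n);print({k:np.round(v,3).tolist() if not isinstance(v,str) else v for k,v in c.items()})
    cv2.imwrite(f'pics/{n}1.png',viewer.camera(n)[:,:,::-1])
E
```

```text
0.0 [132.1557886  507.7111315  245.06133862] [ 1.27057916e-01  9.91895016e-01 -7.20218275e-04 -2.11250059e-04] [-0.1721522  -0.50653449  0.19216373] 92.07189864523478
{'camera_matrix': [[468.791, 0.0, 322.587], [0.0, 468.791, 200.474], [0.0, 0.0, 1.0]], 'view': [[0.065, 0.998, -0.007, -65.929], [-0.702, 0.051, 0.71, 312.148], [0.709, -0.041, 0.704, -1298.599], [0.0, 0.0, 0.0, 1.0]]}
{'camera_matrix': [[510.037, 0.0, 317.072], [0.0, 510.037, 209.907], [0.0, 0.0, 1.0]], 'view': [[0.772, -0.635, -0.019, -385.553], [0.446, 0.521, 0.728, -347.371], [-0.452, -0.57, 0.686, -906.451], [0.0, 0.0, 0.0, 1.0]]}
```

View pics/scene1.png

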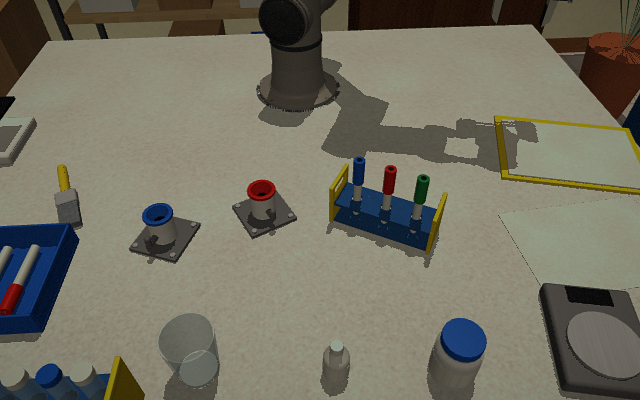

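View pics/side1.png

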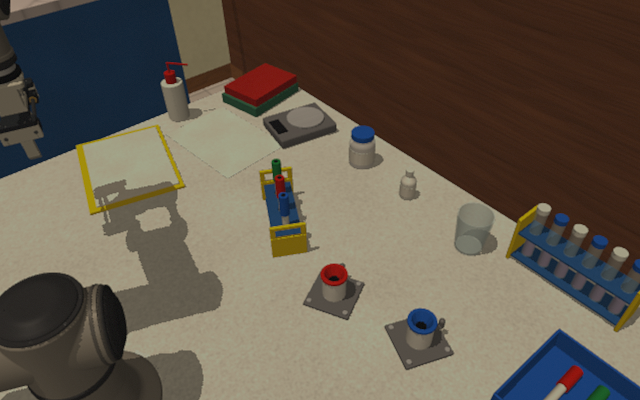

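The scene view shows the tube tops at blue (359,160), red (390,169) and green (423,178), and the blue socket rim at (158,215). In the side view the blue top is near (284,197) and the blue rim near (422,321). I'll enlarge both views.

```bash
python3 - <<'E'
import cv2,numpy as np
a=cv2.imread('pics/scene1.png');b=cv2.imread('pics/side1.png')
f=lambda i,x,y,w,h,s:cv2.resize(i[y:y+h,x:x+w],None,fx=s,fy=s,interpolation=cv2.INTER_CUBIC)
A=np.hstack([f(a,130,190,80,60,5),f(a,340,145,80,60,5)])
B=np.hstack([f(b,380,300,80,60,5),f(b,250,150,80,60,5)])
cv2.imwrite('pics/crop1.png',np.vstack([A,B]))
E
```

```text
(no output)
```

View pics/crop1.png

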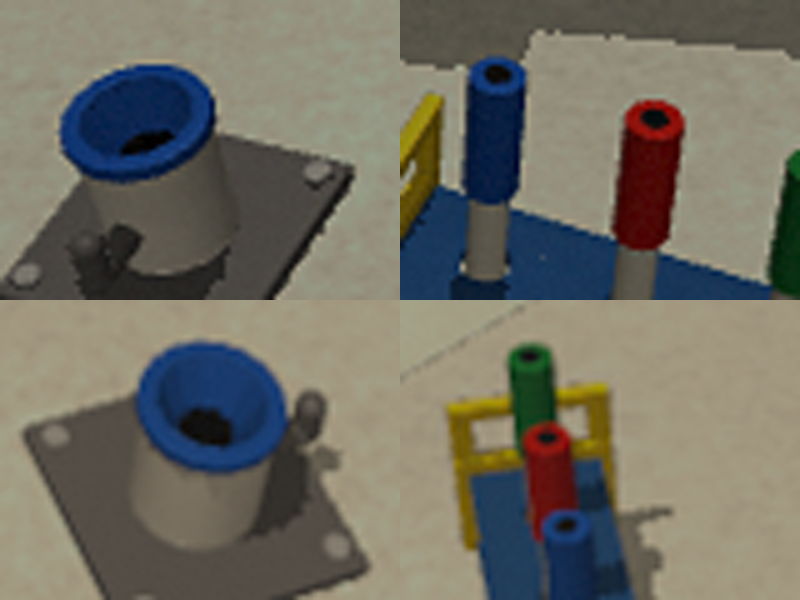

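The crops give these centres. Scene: rim (157.6,213.8), blue top (359.4,159.6), red (391,168.8), green (423,178). Side: rim (422.2,320.8), blue (283.6,194.8), red (279.6,177.4), green (276,161).

```bash
cat > h.py <<'E'
import numpy as np
from plant import r,viewer
from scipy.spatial.transform import Rotation as R
def ray(n,p,c=None):
    c=c or viewer.get_calibration(n);K=np.array(c['camera_matrix']);V=np.array(c['view'])
    q=np.linalg.solve(K,[p[0],p[1],1]);d=V[:3,:3].T@(q*[1,-1,-1]);o=-V[:3,:3].T@V[:3,3]
    return o,d
def atz(n,p,z,c=None):
    o,d=ray(n,p,c);return o+d*(z-o[2])/d[2]
def pix(n,P,c=None):
    c=c or viewer.get_calibration(n);V=np.array(c['view']);x=V[:3,:3]@P+V[:3,3]
    q=np.array(c['camera_matrix'])@(x*[1,-1,-1]);return q[:2]/q[2]
def totool(P):  # world point -> shift in tool axes, mm
    s=r.get_state();return R.from_quat(s['ee_rot']).inv().apply(np.array(P)-s['tool_pos'])
E
python3 - <<'E'
from h import *
np.set_printoptions(precision=1,suppress=True)
D=dict(rim=((157.6,213.8),(422.2,320.8),70),blue=((359.4,159.6),(283.6,194.8),146),red=((391,168.8),(279.6,177.4),146),green=((423,178),(276,161),146))
m={}
for k,(a,b,z) in D.items():
    A,B=atz('scene',a,z),atz('side',b,z);m[k]=(A+B)/2;print(k,A,B,totool(m[k]))
d=m['green']-m['blue'];print(d,np.linalg.norm(d),np.degrees(np.arctan2(d[1],d[0])))
s=r.get_state();print(R.from_quat(s['ee_rot']).as_matrix())
c=viewer.get_calibration('wrist');V=np.array(c['view']);print(c['camera_matrix'],R.from_quat(s['ee_rot']).inv().apply(-V[:3,:3].T@V[:3,3]-s['tool_pos']))
E
```

```text
rim [ 530.4 -272.2   70. ] [ 526.2 -274.4   70. ] [-580.3 -655.7  175.9]
blue [493.8 101.7 146. ] [494.  101.4 146. ] [-452.5 -301.8   99.4]
red [523.2 154.5 146. ] [522.  153.8 146. ] [-467.  -243.7   99.3]
green [551.3 205.7 146. ] [550.8 206.9 146. ] [-481.4 -186.    99.3]
[ 57.2 104.7   0. ] 119.33009179896548 61.370559783470355
[[-1.   0.3 -0. ]
 [ 0.3  1.  -0. ]
 [ 0.  -0.  -1. ]]
[[280.9   0.  323.2]
 [  0.  280.9 198.4]
 [  0.    0.    1. ]] [  85.8   -0.  -138.9]
```

```bash
python3 -m pendant '[[[-0.225,-0.15,0,0,0,0.8],[-0.45,-0.30,0,0,0,1.3],[-0.45,-0.30,0,0,0,1.3],[-0.45,-0.30,0,0,0,1.3],[-0.45,-0.30,0,0,0,1.3],[-0.45,-0.30,0,0,0,1.3],[-0.45,-0.30,0,0,0,1.3],[-0.45,-0.30,0,0,0,1.3],[-0.45,-0.30,0,0,0,1.3],[-0.45,-0.30,0,0,0,1.3],[-0.45,-0.30,0,0,0,1.3],[-0.45,-0.30,0,0,0,1.3]]]' 0
python3 - <<'E'
from h import *
s=r.get_state();print(s['joint_positions'],totool([493.9,101.5,246]),R.from_quat(s['ee_rot']).inv().apply([.479,.878,0]))
E
```

```text
time: 1.1
tool_pos: [465.8, 132.9, 245.6]
ee_rot: [0.703, 0.712, -0.0, -0.0]
force: [1.6, 0.3, 0.0]
grip_width: 91.9
finger_force: 0.0
[1.19405605e-01 2.68128224e-01 1.63086362e+00 2.06679789e-04
 1.24296466e+00 1.06583956e-01] [-31.75122526  27.66332443  -0.46040698] [ 8.71819073e-01  4.90159669e-01 -5.16803057e-05]
```

```bash
python3 -m pendant '[[[-0.03,0.026,0,0,0,0.51],[-0.03,0.026,0,0,0,0.51],[-0.03,0.026,0,0,0,0.51],[-0.03,0.026,0,0,0,0.51],[-0.03,0.026,0,0,0,0.51],[-0.03,0.026,0,0,0,0.51],[-0.03,0.026,0,0,0,0.51],[-0.03,0.026,0,0,0,0.51]]]' 0
python3 - <<'E'
from h import *
import cv2
np.set_printoptions(precision=1,suppress=True)
c=viewer.get_calibration('wrist')
s=r.get_state();print(totool([493.9,101.5,246]),R.from_quat(s['ee_rot']).inv().apply([.479,.878,0])*100)
i=viewer.camera('wrist')
for P in([493.9,101.5,146],[522.6,154.1,146],[551,206.3,146]):print(pix('wrist',np.array(P),c))
cv2.imwrite('pics/w1.png',i[:,:,::-1])
E
```

```text
time: 1.77
tool_pos: [491.3, 105.4, 245.7]
ee_rot: [0.858, 0.514, 0.0, -0.0]
force: [0.8, 0.3, 0.5]
grip_width: 91.5
finger_force: 0.0
[-2.3  4.1 -0.3] [100.    0.8   0. ]
[329.  207.6]
[330.1 140.3]
[331.3  62.2]
```

View pics/w1.png

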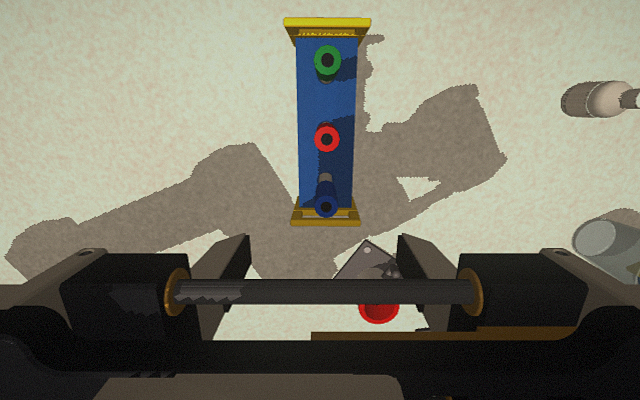

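The wrist view shows blue top at (326,207), red at (327,139) and green at (327,60), about 3 px left of the prediction.

```bash
python3 - <<'E'
from h import *
np.set_printoptions(precision=1,suppress=True)
for p in((326,207),(327,139),(327,60)):
    P=atz('wrist',p,146);print(P,totool(P))
print(totool([493.9,101.5,119]))
E
```

```text
[491.8 103.3 146. ] [-1.7  1.5 99.7]
[520.9 156.3 146. ] [58.7  2.1 99.7]
[548.9 209.2 146. ] [118.6   1.8  99.7]
[ -2.3   4.1 126.7]
```

```bash
python3 -m pendant '[[[-0.002,0.0025,0.02,0,0,0],[-0.002,0.0025,0.045,0,0,0],[-0.002,0.0025,0.07,0,0,0],[-0.002,0.0025,0.09,0,0,0],[-0.002,0.0025,0.11,0,0,0],[-0.002,0.0025,0.12,0,0,0],[-0.002,0.0025,0.126,0,0,0],[-0.002,0.0025,0.126,0,0,0],[-0.002,0.0025,0.126,0,0,0]]]' 0
python3 - <<'E'
from h import *
import cv2
np.set_printoptions(precision=1,suppress=True)
s=r.get_state();print(totool([493.9,101.5,119]),totool([491.8,103.3,119]))
cv2.imwrite('pics/w2.png',viewer.camera('wrist')[:,:,::-1])
E
```

```text
time: 2.57
tool_pos: [493.2, 102.4, 120.4]
ee_rot: [0.858, 0.513, 0.0, 0.0]
force: [0.1, -0.1, 0.9]
grip_width: 91.4
finger_force: 0.0
[-0.5  1.   1.4] [ 0.1 -1.7  1.4]
```

View pics/w2.png

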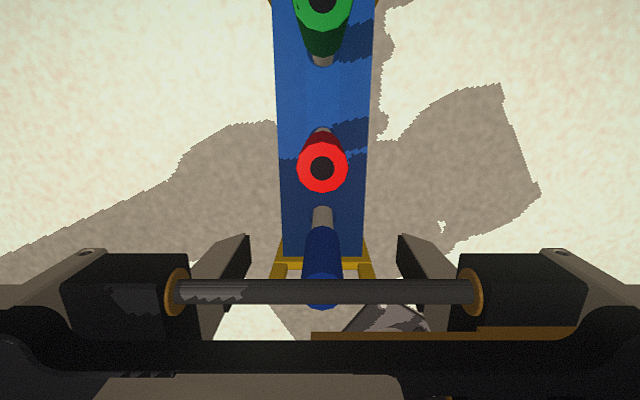

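The blue sleeve sits at column 322, midway between the fingers (250 and 398), so I'll close on it.

```bash
python3 -m pendant '[[[0,0,0.001,0,0,0],[0,0,0.001,0,0,0],[0,0,0.001,0,0,0],[0,0,0.001,0,0,0],[0,0,0.001,0,0,0],[0,0,0.001,0,0,0],[0,0,0.001,0,0,0],[0,0,0.001,0,0,0],[0,0,0.001,0,0,0],[0,0,0.001,0,0,0]]]' 1 40
```

```text
time: 3.45
tool_pos: [492.7, 102.3, 118.7]
ee_rot: [0.859, 0.513, -0.0, -0.0]
force: [-0.3, -0.1, 0.8]
grip_width: 29.8
finger_force: 0.0
```

```bash
python3 -m pendant '[[[0,0,0,0,0,0],[0,0,0,0,0,0],[0,0,0,0,0,0],[0,0,0,0,0,0],[0,0,0,0,0,0],[0,0,0,0,0,0]]]' 1 40
```

```text
time: 3.95
tool_pos: [492.7, 102.3, 118.7]
ee_rot: [0.859, 0.513, 0.0, -0.0]
force: [1.0, -0.3, -1.3]
grip_width: 21.4
finger_force: 40.0
```

```bash
python3 -m pendant '[[[0,0,-0.005,0,0,0],[0,0,-0.015,0,0,0],[0,0,-0.03,0,0,0],[0,0,-0.045,0,0,0],[0,0,-0.06,0,0,0],[0,0,-0.08,0,0,0],[0,0,-0.10,0,0,0],[0,0,-0.11,0,0,0],[0,0,-0.11,0,0,0],[0,0,-0.11,0,0,0]]]' 1 40
python3 - <<'E'
from h import *
np.set_printoptions(precision=1,suppress=True)
s=r.get_state();print(s['joint_positions'],totool([528.3,-273.3,228]))
E
```

```text
time: 4.78
tool_pos: [492.9, 102.3, 229.5]
ee_rot: [0.859, 0.513, 0.001, 0.0]
force: [-0.4, -0.4, -0.8]
grip_width: 21.5
finger_force: 40.0
[0.1 0.3 1.6 0.  1.2 0.5] [-313.9  209.3    1.5]
```

```bash
python3 -m pendant '[[[-0.01,0.007,0,0,0,0],[-0.035,0.023,0,0,0,0],[-0.066,0.044,0,0,0,0],[-0.1,0.067,0,0,0,0],[-0.134,0.089,0,0,0,0],[-0.168,0.112,0,0,0,0],[-0.202,0.134,0,0,0,0],[-0.236,0.157,0,0,0,0],[-0.265,0.177,0,0,0,0],[-0.29,0.193,0,0,0,0],[-0.306,0.204,0,0,0,0],[-0.314,0.209,0,0,0,0]]]' 1 40
python3 -m pendant '[[[0,0,0,0,0,0],[0,0,0,0,0,0],[0,0,0,0,0,0],[0,0,0,0,0,0]]]' 1 40
python3 - <<'E'
from h import *
import cv2
np.set_printoptions(precision=1,suppress=True)
s=r.get_state();t=np.array(s['tool_pos']);print(totool([528.3,-273.3,228]))
c=viewer.get_calibration('wrist')
print('rim pred wrist',pix('wrist',np.array([528.3,-273.3,70]),c))
foot=t-[0,0,113]
f=lambda i,x,y,w,h,s:cv2.resize(i[y:y+h,x:x+w],None,fx=s,fy=s,interpolation=cv2.INTER_CUBIC)
I={n:viewer.camera(n)[:,:,::-1] for n in('scene','side','wrist')}
for n in('scene','side'):print(n,'foot pred',pix(n,foot),'rim',pix(n,np.array([528.3,-273.3,70])))
A=np.hstack([f(I['scene'],110,140,100,125,4),f(I['side'],375,225,100,125,4)])
cv2.imwrite('pics/crop3.png',A);cv2.imwrite('pics/w3.png',I['wrist'])
E
```

```text
time: 5.78
tool_pos: [526.7, -276.7, 227.0]
ee_rot: [0.859, 0.511, -0.001, -0.001]
force: [-1.0, 0.0, -1.0]
grip_width: 21.1
finger_force: 40.0
time: 6.12
tool_pos: [527.9, -271.8, 228.8]
ee_rot: [0.858, 0.513, 0.0, -0.0]
force: [-0.5, -0.6, -0.4]
grip_width: 20.9
finger_force: 40.0
[-1.1  1.1  0.8]
rim pred wrist [325.2 188.4]
scene foot pred [151.5 195. ] rim [157.2 213. ]
side foot pred [424.8 304.5] rim [422.5 319.8]
```

View pics/crop3.png

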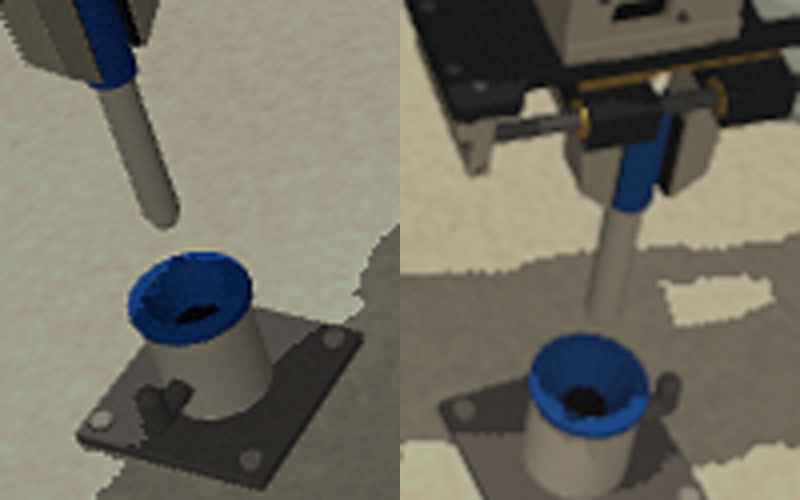

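View pics/w3.png

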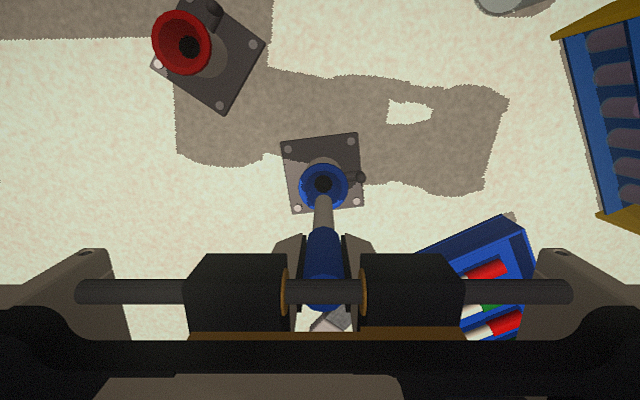

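In the scene crop the foot is at (150.4,195.5) and the rim at (157.5,214.5). In the side crop the foot is at (426,303.5) and the rim at (422.2,321), and the wrist view puts the rim at (324,186). Relative to predictions, the scene and side views and the wrist view both call for about +1.5 mm in tool x and -0.3 mm in tool y.

```bash
python3 -m pendant '[[[0.0015,0,0.01,0,0,0],[0.0015,0,0.025,0,0,0],[0.0015,0,0.04,0,0,0],[0.0015,0,0.05,0,0,0],[0.0015,0,0.055,0,0,0],[0.0015,0,0.059,0,0,0],[0.0015,0,0.063,0,0,0],[0.0015,0,0.066,0,0,0],[0.0015,0,0.066,0,0,0]]]' 1 45
```

```text
time: 7.02
tool_pos: [528.5, -271.9, 162.4]
ee_rot: [0.859, 0.513, -0.0, -0.0]
force: [-0.1, -0.5, -0.1]
grip_width: 21.4
finger_force: 45.0
```

```bash
python3 -m pendant '[[[0,0,0.002,0,0,0],[0,0,0.004,0,0,0],[0,0,0.006,0,0,0],[0,0,0.008,0,0,0],[0,0,0.010,0,0,0],[0,0,0.012,0,0,0],[0,0,0.014,0,0,0],[0,0,0.014,0,0,0]]]' 1 45
```

```text
time: 7.68
tool_pos: [528.2, -272.4, 148.6]
ee_rot: [0.859, 0.513, -0.0, 0.0]
force: [-1.8, -1.6, -0.3]
grip_width: 21.8
finger_force: 45.0
```

```bash
python3 -m pendant '[[[0,0,0.002,0,0,0],[0,0,0.004,0,0,0],[0,0,0.006,0,0,0],[0,0,0.008,0,0,0],[0,0,0.008,0,0,0],[0,0,0.008,0,0,0]]]' 1 45
```

```text
time: 8.18
tool_pos: [528.1, -271.8, 139.7]
ee_rot: [0.859, 0.513, -0.0, -0.001]
force: [-2.9, -3.5, -0.7]
grip_width: 21.4
finger_force: 45.0
```

```bash
python3 -m pendant '[[[-0.001,0,0.001,0,0,0],[-0.001,0,0.003,0,0,0],[-0.001,0,0.005,0,0,0],[-0.001,0,0.006,0,0,0],[-0.001,0,0.007,0,0,0],[-0.001,0,0.007,0,0,0]]]' 1 45
```

```text
time: 8.68
tool_pos: [528.1, -272.7, 133.3]
ee_rot: [0.859, 0.513, 0.0, -0.0]
force: [-1.1, -2.5, -1.3]
grip_width: 21.1
finger_force: 45.0
```

```bash
python3 - <<'E'
from h import *
import cv2
f=lambda i,x,y,w,h,s:cv2.resize(i[y:y+h,x:x+w],None,fx=s,fy=s,interpolation=cv2.INTER_CUBIC)
cv2.imwrite('pics/crop4.png',np.hstack([f(viewer.camera(n)[:,:,::-1],x,y,100,125,4) for n,x,y in(('scene',110,140),('side',375,225))]))
t=r.get_state();print(t['force'],t['tool_pos'])
for n in('scene','side'):print(n,pix(n,np.array([528.3,-273.3,105])))
E
```

```text
[-1.44823939 -2.32229714 -1.71152634] [ 528.05739855 -272.65428298  133.21228565]
scene [152.18538643 199.48683485]
side [424.87645323 308.50601159]
```

View pics/crop4.png

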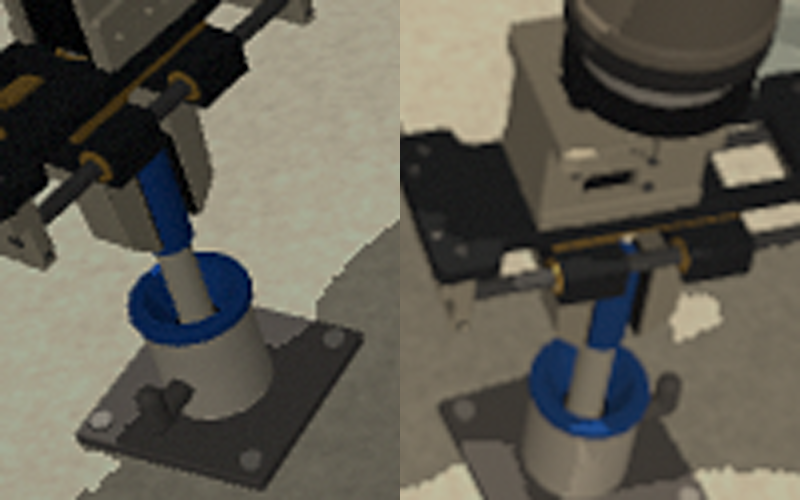

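The sleeve's lower edge is near (176,245) and (602,343) in the crop, where a bottomed tube would put it within about 2 mm. There's no floor force yet, so I'll push gently further.

```bash
python3 -m pendant '[[[-0.001,0,0.001,0,0,0],[-0.001,0,0.002,0,0,0],[-0.001,0,0.003,0,0,0],[-0.001,0,0.003,0,0,0]]]' 1 45
```

```text
time: 9.12
tool_pos: [528.1, -273.4, 132.5]
ee_rot: [0.859, 0.513, 0.001, 0.0]
force: [-3.5, 2.5, 12.2]
grip_width: 21.2
finger_force: 45.0
```

```bash
python3 -m pendant '[[[0,0,0.001,0,0,0],[0,0,0.002,0,0,0],[0,0,0.002,0,0,0]]]' 1 45; python3 -m pendant '[[[0,0,-0.002,0,0,0],[0,0,-0.004,0,0,0],[0,0,-0.004,0,0,0]]]' 1 45
```

```text
time: 9.37
tool_pos: [528.3, -273.5, 132.4]
ee_rot: [0.858, 0.513, 0.001, 0.001]
force: [-6.4, 3.6, 24.4]
grip_width: 21.8
finger_force: 45.1
time: 9.62
tool_pos: [527.8, -273.3, 132.9]
ee_rot: [0.859, 0.513, 0.0, -0.0]
force: [-0.4, 0.9, 2.8]
grip_width: 21.3
finger_force: 45.0
```

It's hard on the floor, and the load is now relieved. Open, then rise straight up.

```bash
python3 -m pendant '[[[0,0,0,0,0,0],[0,0,0,0,0,0],[0,0,0,0,0,0],[0,0,0,0,0,0],[0,0,0,0,0,0],[0,0,0,0,0,0],[0,0,0,0,0,0],[0,0,0,0,0,0],[0,0,0,0,0,0],[0,0,0,0,0,0]]]' 0
python3 -m pendant '[[[0,0,-0.005,0,0,0],[0,0,-0.02,0,0,0],[0,0,-0.04,0,0,0],[0,0,-0.06,0,0,0],[0,0,-0.08,0,0,0],[0,0,-0.1,0,0,0],[0,0,-0.12,0,0,0],[0,0,-0.13,0,0,0],[0,0,-0.13,0,0,0],[0,0,-0.13,0,0,0]]]' 0
python3 - <<'E'
from h import *
import cv2
I=viewer.camera('scene')[:,:,::-1];J=viewer.camera('side')[:,:,::-1]
P=np.array([528.3,-273.3,160]);print(pix('scene',P),pix('side',P))
f=lambda i,x,y,w,h,s:cv2.resize(i[y:y+h,x:x+w],None,fx=s,fy=s,interpolation=cv2.INTER_CUBIC)
cv2.imwrite('pics/end.png',np.vstack([f(I,100,130,400,150,2),np.hstack([f(J,220,140,400,150,2)])[:, :800]][:2]))
E
```

```text
time: 10.45
tool_pos: [527.6, -273.7, 132.7]
ee_rot: [0.859, 0.513, 0.0, -0.0]
force: [-0.1, 0.5, 0.4]
grip_width: 83.2
finger_force: 0.0
time: 11.28
tool_pos: [527.6, -273.7, 262.6]
ee_rot: [0.859, 0.513, 0.0, 0.0]
force: [0.4, -0.2, -0.3]
grip_width: 91.4
finger_force: 0.0
[143.71679471 176.55951527] [428.88350668 289.52825328]
```

View pics/end.png

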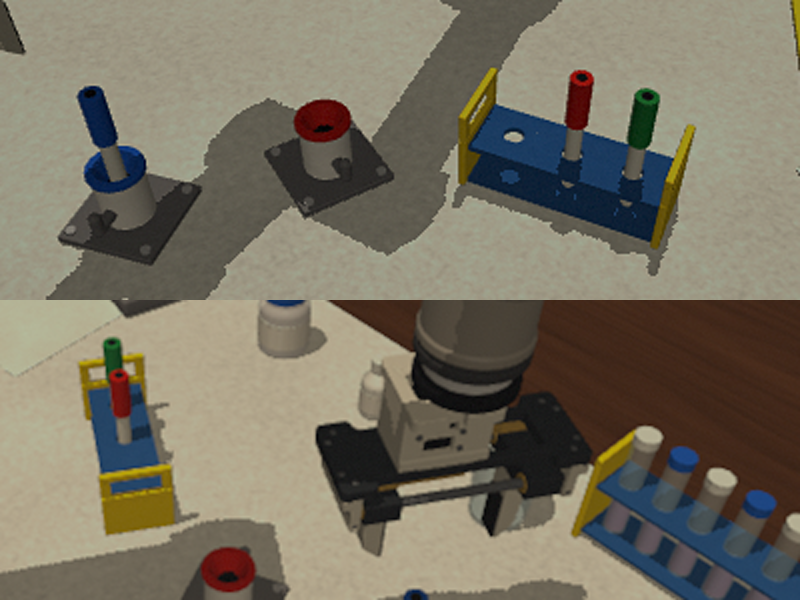

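The blue tube stands in the socket with its top at scene pixel (145.5,176), against (143.7,176.6) predicted for a bottomed tube. Red and green are still in the rack and the gripper is clear.

```bash
python3 -c "
from plant import job
print(job.close_job())"
```

```text
the job is handed in; nothing more can be done
None
```

The blue tube is standing bottomed in the blue-ringed socket, released with the gripper clear, the red and green tubes are still in the rack, and the job was handed in at about 11.4 s.

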